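# Key and seat the soldering station's dial

### The arm

A 6-joint arm with a two-finger parallel gripper is mounted at the origin on the work surface. World frame = base frame: x ahead of the robot, y to its left, z up, the work surface at z = 0. Lengths are in m, angles in rad, forces in N, time in s.
With the tool pointing down it reaches from about 0.325 to 0.85 m from the base axis. Payload 15.5 kg.
Tool frame: the origin (TCP) lies between the finger pads; the fingertips stand 17 mm ahead of it and the grasp point (between the pads) lies 2 mm behind it; z points along the fingers, y is the line along which they close (so a half turn about z gives the same grasp; the last joint's range is limited). The gripper opens to 91 mm and grips with 3 to 60 N. Pads are 32 mm wide; open, the fingers measure 118 mm over their backs; the gripper's body (76 mm by 178 mm) begins 60 mm behind the grasp point.
Start: joints at [1.085, 0.494, 1.345, -0, 1.302, -0.096], TCP at [0.237, 0.578, 0.231] pointing down, gripper open.
Joint ranges: [-2.91, 2.91], [-0.82, 2.16], [0.22, 2.67], [-1.22, 4.37], [0.12, 2.79], [-3.08, 3.08]. Speed limits (rad/s): [1.89, 1.89, 2.57, 3.01, 3.01, 3.01].

### API

Orientations are given as a unit quaternion [w, x, y, z].
In Python, from bench import sense, grab_frame, calibration, finish_job, masks_of gives the robot as it stands. The module is installed in compiled form; this text tells all that it offers.
- The arm moves only by the tool move_arm, never from a script. Its argument "commands" is a list of rows, each a list of 7 numbers: the shift along the world's x, y, z in cm, then the turn, a rotation vector about the world's x, y, z in rad, then the finger opening in cm, from 0 to 9.12. In form: [[x, y, z, rx, ry, rz, gripper], ...]. A call has exactly 8 rows; each row shifts and turns the commanded pose from where the row before left it; what a row does not reach is not made up. A row lasts 1/12 s, in which the tool goes at most 41.7 mm and 7.16 degrees, less where a joint would pass 70% of its speed; a pose out of reach is approached as far as the arm can. A call is refused whole if a number of a shift passes 4.17 or a number of a turn 0.125, either way. A call with a gripper value outside its range is refused whole. The fingers move at their own pace and stop on an object; "squeeze" is the grip in N (left out, the last holds). Time passes only in rows, so rows that do not move let the fingers close, or fill a call up. It gives the time, the measured TCP pose, the force, the opening and the grip force at its end, in the units of the state.
- sense(): the state, without advancing time (a new reading comes with each control period).
- grab_frame(name): name is "side" or "top"; returns the picture (420x560x3 uint8, red, green, blue); there is no depth.
- calibration(name): a dict with "camera_matrix" (3x3 intrinsics, pixels), "k1" (the pictures are not rectified: a ray, as slopes to the right and down, at radius r is drawn at 1 + k1 r^2 times it, then the intrinsics apply), "eye" and "attitude" of the camera in the world. Camera axes: x right, y up, looking along -z (the intrinsics and any distortion apply to the point x, -y, -z); pixel columns grow to the right and rows downward; lengths in m; the calibration is good to about 2 mm. A picture is of the moment at which its call begins. calibration takes no time and is no camera call.
- finish_job(): hands the job in; it is judged then, once.
Trained networks look in the newest picture that a camera, given by its name, has taken for a name from the list of things; names that differ only in an ending like _2 or _b are one class to them, and where a whole thing is asked for, a point or a joint stands for the part that bears it (a point fixed in the world has none). Each returns a list of dicts, best first, with "confidence" (0 to 1); they miss things now and then, are a little off and sometimes report something else, mostly with a low value. They report only what shows in the picture. A call takes as long as a camera call. They do not tell look-alikes from the thing itself.
- masks_of(camera, query): "region" (420x560 bool, what is visible of it) and "bbox" ([centre column, centre row, width, height] in pixels, round what is visible of it).
The state is a dict: "time": time; "joints": joint angles; "qvel": joint speeds; "joint_efforts": joint torques, N m; "tool_pos": TCP position; "tcp_rot": TCP orientation; "ft_force": force on the tool from outside, world axes, zero at the start; "torque": the same for the moment, N m; "width": finger opening in m; "finger_force": force on a finger pad.
Only numpy, scipy, OpenCV 4.12 (cv2) and the standard library are available. Lean on these libraries where they do the work, as an engineer would, in place of code of your own. Each camera call takes 0.05 s, during which the arm holds its last target. There are 200 camera calls.

### The job

The black dial on top of the soldering station is only resting on its shaft. With a fingertip, push it round by its orange rib until the notch in its edge is over the brass pin (the pin stands at the red line on the silver plate), then press the dial down fully home so that it lies flush on the plate, and take the hand away. Touch and push only: do not lift the dial or pull it off, and leave everything else where it is.

Things in the scene. Friction and masses are not known exactly. Their poses are not given: they have to be found in the camera images.
- dial: Black disc dial, 76 mm across, 6 mm thick, about 0.1 kg, loose on an upright shaft. Origin: centre of its underside; z up; +x points at the notch in its rim (white line on the disc). It starts level, underside 9 mm above the silver plate (2 mm clear of the pin), resting on a stiff sliding collar; there it turns freely both ways without end (under 0.5 N at the rib) and stays where left.
- notch (a point): Mouth of the dial's notch, 14 mm wide and 10 mm deep: on the underside plane, on the dial's +x axis, 38 mm from the centre. It turns with the dial and starts 40 to 180 degrees away from the pin, either way. Seated, the notch has 3 mm to spare on each side of the pin.
- rib (a point): Middle of the part to push on the upright orange rib: 30 mm from the dial's centre on its -x axis (opposite the notch), 13 mm above the underside. The rib is 8 mm thick, runs from the hub to 36 mm from the centre and rises 14 mm above the disc's face. Push near its outer end: a wide finger further in jams between rib and hub.
- hub_top (a point): Centre of the flat top of the dial's solid hub (26 mm across), 32 mm above the underside; the shaft ends inside. With the notch over the pin, pressing here with 5 to 10 N slides dial and collar down 9 mm to a hard stop on the plate, without springing back. With the notch elsewhere the pin blocks that side 7 mm above the plate.
- pin (a point): Foot of the brass pin, on the top face of the silver plate, 38 mm from the shaft axis. The pin is 8 mm in diameter and 7 mm tall with a tapered tip; half of it shows beyond the dial's rim. A red line runs outwards from it to the edge of the plate.
- seat (a point): Centre of the silver plate's top face, on the shaft axis; z up, +x towards the pin. Fixed: the plate and its pin do not turn. The plate is 108 mm in diameter; its top lies 67 mm above the table. The dial is home when its underside lies on this face.
- station: Blue-grey soldering station, a fixed box 170 mm (its x) by 220 mm (its y) by 60 mm tall, control panel on top. Origin: centre of its underside, 3 mm above the table. The dial's shaft stands at x 0, y +38 mm of it.
- spare_knob: Small blue knob, 24 mm in diameter, 17 mm tall, standing on the station's top beside the dial; leave it. Origin: centre of its underside.
- solder_tube: Upright blue tube of solder, 24 mm in diameter, 113 mm tall, beside the station; leave it. Origin: centre of its underside.
- cleaner_pot: Black pot of brass wool, 72 mm in diameter, 45 mm tall, beside the station; leave it. Origin: centre of its underside.
- solder_reel: White solder reel lying flat, 60 mm in diameter, 39 mm tall, beside the station; leave it. Origin: centre of its underside.
- screwdriver: Screwdriver lying on the cardboard at the robot's right, some 200 mm long, red handle; leave it. Origin: under its middle.
- cutters: Blue-handled side cutters lying on the cardboard at the robot's left, 165 mm long; leave them. Origin near the pivot.
There are look-alikes about, which are no part of the job. Of the things shaped like the dial, the black one is meant.

How it is judged:
By the outcome, as a careful person would: the job done as asked, in the order asked, and still so for the second after the job is handed in, with the robot touching nothing.
It also fails if it takes over 61 s, if anything falls off the work surface, if the arm or the gripper's body presses on something with over 40 N, if the wrist force passes 120 N, or if a joint passes its speed limit or range.

## Working session

There is one attempt and no reset: what is moved stays moved. The work goes in short steps, Python scripts to look and compute and a tool call to move; the robot and the scene stay as the last step left them, time stands still between calls to the robot, and variables do not carry over. Pictures are saved under pics/ and viewed, at most 10 in all, crops included, and the job is handed in when it is done.

Besides the shell and the picture viewer there is one more tool, called after ">>>" as name(argument=value, ...), one argument or row to a line, values as JSON. move_arm: Moves the arm, as the interface text tells. Its arguments: {"type":"object","properties":{"commands":{"type":"array","items":{"type":"array","items":{"type":"number"}}},"squeeze":{"type":"number"}},"required":["commands"]}

```bash
mkdir -p pics
cat > h.py <<'E'
import numpy as np, cv2
from bench import *
def ray(cam,px):
    c=calibration(cam);K=np.array(c["camera_matrix"]);k=c["k1"]
    d=np.array([(px[0]-K[0,2])/K[0,0],(px[1]-K[1,2])/K[1,1]]);u=d.copy()
    for _ in range(30): u=d/(1+k*(u@u))
    return np.array(c["eye"]),rot(c["attitude"])@np.array([u[0],-u[1],-1])
def rot(q):
    q=np.array(q,float)
    if q.shape==(3,3): return q
    from scipy.spatial.transform import Rotation as R
    return R.from_quat([q[1],q[2],q[3],q[0]]).as_matrix()
def onz(cam,px,z):
    e,d=ray(cam,px);return e+d*(z-e[2])/d[2]
def proj(cam,p):
    c=calibration(cam);K=np.array(c["camera_matrix"])
    v=rot(c["attitude"]).T@(np.array(p)-np.array(c["eye"]));s=np.array([v[0],-v[1]])/-v[2]
    s=s*(1+c["k1"]*(s@s));return K[:2,:2]@s+K[:2,2]
def save(img,name): cv2.imwrite("pics/"+name,cv2.cvtColor(img,cv2.COLOR_RGB2BGR))
E
python3 - <<'E'
from h import *
for c in ("top","side"):
    save(grab_frame(c),c+"0.png"); print(c,calibration(c))
    for q in ("dial","rib","station"):
        for m in masks_of(c,q): print(q,round(m["confidence"],2),np.round(m["bbox"]))
print(sense())
E
```

```text
top {'camera_matrix': array([[401.1459206 ,   0.        , 282.87883095],
       [  0.        , 401.1459206 , 212.00164474],
       [  0.        ,   0.        ,   1.        ]]), 'k1': -0.04150854768505438, 'eye': array([ 0.35236537, -0.02410916,  1.14371314]), 'attitude': array([-0.69523709, -0.0699673 ,  0.07303998,  0.71162851])}
dial 0.86 [348. 186.  25.  26.]
dial 0.83 [283. 274.  31.  28.]
dial 0.82 [271. 206.  27.  31.]
rib 0.96 [270. 206.  28.  27.]
rib 0.9 [213. 265.  24.  28.]
rib 0.74 [350. 187.  28.  28.]
rib 0.66 [282. 276.  26.  27.]
station 0.56 [285. 216.  85.  72.]
side {'camera_matrix': array([[400.27791545,   0.        , 276.48807978],
       [  0.        , 400.27791545, 211.7563792 ],
       [  0.        ,   0.        ,   1.        ]]), 'k1': -0.00550751192611376, 'eye': array([ 0.1071666 , -0.5816858 ,  0.81796835]), 'attitude': array([ 0.87053502,  0.36472143, -0.12445929, -0.3060342 ])}
dial 0.95 [203. 218.  27.  25.]
dial 0.94 [284. 211.  30.  18.]
dial 0.63 [363. 271.  30.  26.]
rib 0.86 [362. 271.  31.  27.]
rib 0.83 [233. 270.  29.  25.]
rib 0.83 [203. 218.  30.  28.]
rib 0.67 [284. 213.  30.  16.]
station 0.79 [292. 237. 101.  92.]
{'time': 0.4, 'joints': array([ 1.08546997e+00,  4.93691918e-01,  1.34557220e+00, -5.02131885e-05,
        1.30250110e+00, -9.54907146e-02]), 'qvel': array([ 0.00057793, -0.00078391, -0.00139555, -0.00119665, -0.00046942,
       -0.00060129]), 'joint_efforts': array([-1.81128376e-03, -8.77880430e+01, -3.81839132e+01,  7.04120379e-02,
        4.66457591e-02, -1.55569552e-05]), 'tool_pos': array([0.23750952, 0.57806651, 0.23083328]), 'tcp_rot': array([-1.51136952e-06,  1.93679380e-01,  9.81064875e-01, -8.95982612e-05]), 'ft_force': array([ 0.46039218, -0.85105494, -0.86152003]), 'torque': array([-0.00140325,  0.02479544,  0.01494381]), 'finger_force': 0.0, 'width': 0.09145641928432265}
```

View pics/top0.png

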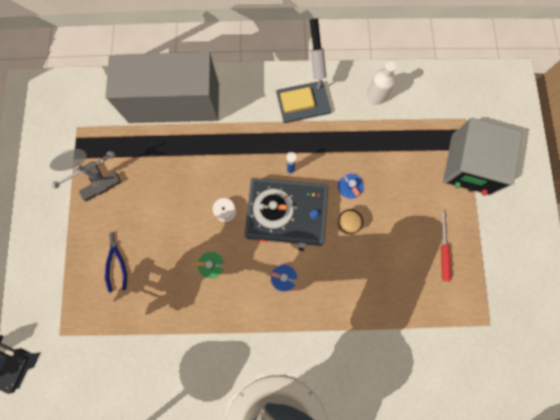

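View pics/side0.png

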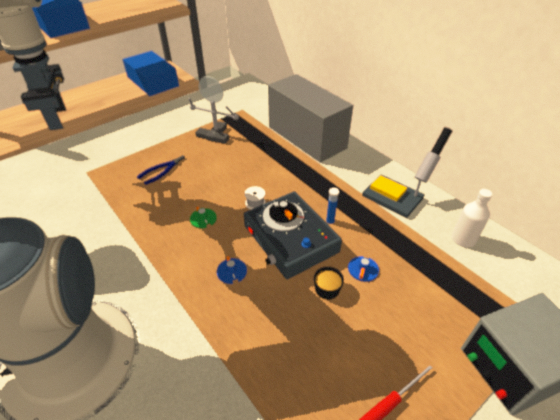

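Candidates in the top view are the dial-shaped things at (272,207) black, on the silver plate; (350,186) and (284,278) blue; (210,265) green. The black one on the station fits the description, so I confirm it in one enlarged crop of both views.

Run:
```python
from h import *
t=cv2.imread("pics/top0.png")[176:246,237:337]; s=cv2.imread("pics/side0.png")[180:250,234:334]
f=lambda a: cv2.resize(a,None,fx=8,fy=8,interpolation=cv2.INTER_CUBIC)
cv2.imwrite("pics/c0.png",np.vstack([cv2.resize(f(t),(428,300)),cv2.resize(f(s),(428,300))]) if 0 else np.hstack([cv2.resize(t[:, :70],(400,400),interpolation=2),cv2.resize(s[:70,:70],(400,400),interpolation=2)]))
for c in("top","side"):
    for q in ("dial","spare_knob","solder_tube","solder_reel","cleaner_pot","hub_top","station"):
        for m in masks_of(c,q)[:4]:
            z={"spare_knob":.08,"solder_tube":.11,"solder_reel":.039,"cleaner_pot":.045,"dial":.08,"station":.063,"hub_top":.1}[q]
            print(c,q,round(m["confidence"],2),np.round(m["bbox"]),onz(c,m["bbox"][:2],z).round(3))
```

```text
top dial 0.86 [348. 186.  25.  26.] [ 0.641 -0.213  0.08 ]
top dial 0.83 [283. 274.  31.  28.] [ 0.404 -0.027  0.08 ]
top dial 0.82 [271. 206.  27.  31.] [0.588 0.001 0.08 ]
top spare_knob 0.49 [313. 218.  10.   0.] [ 0.553 -0.111  0.08 ]
top solder_reel 0.93 [224. 210.  22.  16.] [0.589 0.134 0.039]
top cleaner_pot 0.65 [348. 220.  27.  27.] [ 0.55  -0.214  0.045]
top hub_top 0.87 [273. 209.  25.  27.] [ 0.577 -0.005  0.1  ]
top hub_top 0.76 [349. 185.  29.  21.] [ 0.637 -0.21   0.1  ]
top hub_top 0.71 [285. 276.  27.  25.] [ 0.399 -0.034  0.1  ]
top hub_top 0.71 [209. 263.  25.  26.] [0.436 0.162 0.1  ]
top station 0.56 [285. 216.  85.  72.] [ 0.563 -0.038  0.063]
side dial 0.95 [203. 218.  27.  25.] [0.406 0.107 0.08 ]
side dial 0.94 [284. 211.  30.  18.] [ 0.585 -0.005  0.08 ]
side dial 0.63 [363. 271.  30.  26.] [ 0.602 -0.269  0.08 ]
side solder_tube 0.85 [330. 207.  15.  36.] [ 0.666 -0.093  0.11 ]
side solder_reel 0.29 [328. 282.  30.  34.] [ 0.541 -0.223  0.039]
side cleaner_pot 0.79 [328. 284.  32.  36.] [ 0.534 -0.229  0.045]
side hub_top 0.96 [231. 268.  31.  26.] [ 0.366 -0.085  0.1  ]
side hub_top 0.83 [204. 217.  26.  22.] [0.402 0.09  0.1  ]
side hub_top 0.76 [362. 269.  30.  26.] [ 0.592 -0.272  0.1  ]
side hub_top 0.61 [284. 212.  27.  23.] [ 0.571 -0.023  0.1  ]
side station 0.79 [292. 237. 101.  92.] [ 0.554 -0.077  0.063]
```

View pics/c0.png

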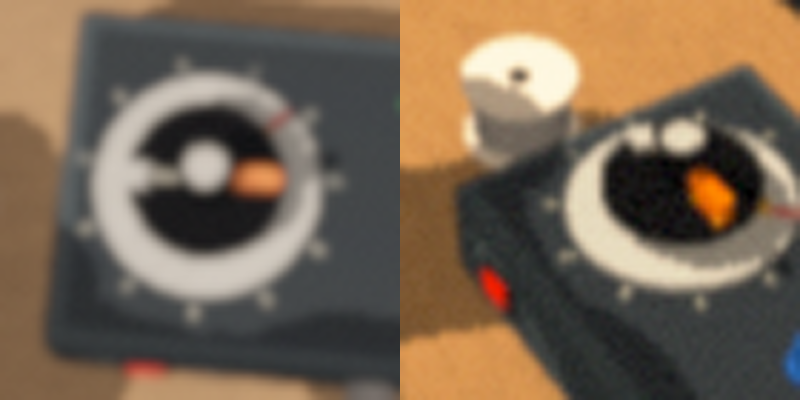

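The crop confirms it. The black dial is on the silver plate, with the hub at top px (273,205) and the orange rib at (282,207) pointing right. The notch points left at about (262,207), and the red line is at (286,197). Now I measure these precisely.

```bash
cat > m.py <<'E'
from h import *
# sub-pixel segmentations in an 8x upsampled crop; world positions at the known heights
def up(img,cx,cy,h=26,s=8):
    M=np.float32([[s,0,-s*(cx-h)],[0,s,-s*(cy-h)]])
    return cv2.warpAffine(img,M,(2*h*s,2*h*s),flags=cv2.INTER_CUBIC)
def orange(hsv): return ((hsv[...,0]>4)&(hsv[...,0]<20)&(hsv[...,1]>140)&(hsv[...,2]>130)).astype(np.uint8)
def blob(m,ctr=None):
    n,l,st,c=cv2.connectedComponentsWithStats(m)
    i=1+np.argmax(st[1:,4]); return c[i],st[i,4],l==i
E
python3 - <<'E'
from m import *
for cam,(cx,cy) in (("top",(273,208)),("side",(284,213))):
    img=grab_frame(cam); u=up(img,cx,cy); hsv=cv2.cvtColor(u,cv2.COLOR_RGB2HSV)
    o=lambda p:(p[0]/8+cx-26,p[1]/8+cy-26)
    S=52*8
    yy,xx=np.mgrid[:S,:S]; near=((xx-S/2)**2+(yy-S/2)**2<(24*8)**2)
    m=orange(hsv)*((xx-S/2)**2+(yy-S/2)**2<(16*8)**2); c,a,_=blob(m.astype(np.uint8)); print(cam,"rib px",np.round(o(c),1),a/64,onz(cam,o(c),.096).round(4))
    red=u[...,0].astype(int)-u[...,1:].max(2).astype(int)
    r=((hsv[...,1]>60)&((hsv[...,0]<4)|(hsv[...,0]>168))&(hsv[...,2]>90)&near).astype(np.uint8)
    n,l,st,cc=cv2.connectedComponentsWithStats(r)
    for i in range(1,n):
        if st[i,4]>60: print("  red",np.round(o(cc[i]),1),st[i,4]/64,onz(cam,o(cc[i]),.067).round(4))
    # plate outer edge: light grey, low saturation
    p=((hsv[...,1]<70)&(hsv[...,2]>120)).astype(np.uint8)
    cs,_=cv2.findContours(p,cv2.RETR_EXTERNAL,cv2.CHAIN_APPROX_NONE)
    k=max(cs,key=lambda k:cv2.contourArea(cv2.convexHull(k))); W=np.array([onz(cam,o(q),.067)[:2] for q in cv2.convexHull(k)[:,0]])
    from scipy.optimize import least_squares
    f=least_squares(lambda v:np.hypot(W[:,0]-v[0],W[:,1]-v[1])-v[2],[.58,0,.054],loss="soft_l1",f_scale=.001); print("  plate",f.x.round(4),np.abs(f.fun).max().round(4))
    cv2.imwrite(f"pics/u_{cam}.png",cv2.cvtColor(u,cv2.COLOR_RGB2BGR))
a=cv2.imread("pics/u_top.png");b=cv2.imread("pics/u_side.png");cv2.imwrite("pics/c1.png",cv2.resize(np.hstack([a,b]),(800,400)))
E
```

```text
top rib px [281.8 206.7] 40.21875 [ 0.5819 -0.0288  0.096 ]
  plate [ 0.5818 -0.0029  0.0612] 0.0032
side rib px [288.1 214. ] 49.78125 [ 0.5769 -0.0328  0.096 ]
  plate [ 0.5823 -0.0042  0.0557] 0.0089
```

View pics/c1.png

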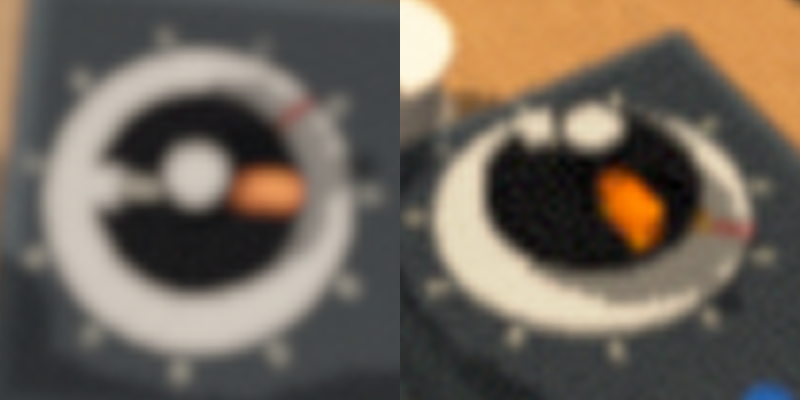

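Run:
```python
from h import *
T=lambda p:(247+p[0]/400*52,182+p[1]/400*52); S=lambda p:(258+p[0]/400*52,187+p[1]/400*52)
c=onz("top",T((199.5,200)),.067); print("plate top",c.round(4))
s=onz("side",S((196,217)),.067); print("plate side approx",s.round(4))
for n,cam,f,ps in (("top","top",T,[(283,122),(312,101)]),("side","side",S,[(305,218),(352,231)])):
    P=[onz(cam,f(p),.067) for p in ps]
    print(n,"red",[(q.round(4)) for q in P],[np.degrees(np.arctan2(*(q-c)[1::-1])).round(1) for q in P])
for h,cam,f,p in ((.108,"top",T,(196,174)),(.108,"side",S,(195,128))): print("hub",cam,onz(cam,f(p),h).round(4))
for z,p in ((.096,(268,191)),(.082,(135,187)),(.082,(108,187))):
    q=onz("top",T(p),z); print("top",z,q.round(4),np.degrees(np.arctan2(*(q-c)[1::-1])).round(1),np.hypot(*(q-c)[:2]).round(4))
for m in masks_of("top","solder_tube")+masks_of("top","spare_knob"): print(m["confidence"],m["bbox"])
```

```text
plate top [ 0.5853 -0.0044  0.067 ]
plate side approx [ 0.5834 -0.0065  0.067 ]
top red [array([ 0.6132, -0.0349,  0.067 ]), array([ 0.6208, -0.0455,  0.067 ])] [np.float64(-47.5), np.float64(-49.2)]
side red [array([ 0.6122, -0.0304,  0.067 ]), array([ 0.6206, -0.0453,  0.067 ])] [np.float64(-44.0), np.float64(-49.2)]
hub top [ 0.5856 -0.0041  0.108 ]
hub side [ 0.5838 -0.0052  0.108 ]
top 0.096 [ 0.5817 -0.0288  0.096 ] -98.5 0.0247
top 0.082 [0.5873 0.018  0.082 ] 85.0 0.0224
top 0.082 [0.5875 0.0275 0.082 ] 86.1 0.0319
0.56 [292.0, 164.6, 6.0, 13.8]
0.61 [312.0, 215.5, 9.2, 5.4]
```

The shaft is at about (0.585, -0.005). The pin direction is about -48°, the notch about +84° and the rib about -97°, with radii consistent with the given sizes. So I push clockwise by about 132°. I travel there with the fingers closed, to beside the rib on its counter-clockwise side, yawing +15°.

>>> move_arm(
  commands=[
    [1.54, -2.59, 0, 0, 0, 0.011, 0],
    [1.54, -2.59, 0, 0, 0, 0.011, 0],
    [1.54, -2.59, 0, 0, 0, 0.011, 0],
    [1.54, -2.59, 0, 0, 0, 0.011, 0],
    [1.54, -2.59, 0, 0, 0, 0.011, 0],
    [1.54, -2.59, 0, 0, 0, 0.011, 0],
    [1.54, -2.59, 0, 0, 0, 0.011, 0],
    [1.54, -2.59, 0, 0, 0, 0.011, 0],
  ],
  squeeze=10,
)

```text
time: 1.97
tool_pos: [0.3612, 0.3696, 0.2311]
tcp_rot: [0.0, 0.15, 0.989, 0.0]
ft_force: [0.2, 1.3, 0.5]
width: 0.0406
finger_force: 0.0
```

>>> move_arm(
  commands=[
    [1.54, -2.59, 0, 0, 0, 0.011, 0],
    [1.54, -2.59, 0, 0, 0, 0.011, 0],
    [1.54, -2.59, 0, 0, 0, 0.011, 0],
    [1.54, -2.59, 0, 0, 0, 0.011, 0],
    [1.54, -2.59, 0, 0, 0, 0.011, 0],
    [1.54, -2.59, 0, 0, 0, 0.011, 0],
    [1.54, -2.59, 0, 0, 0, 0.011, 0],
    [1.54, -2.59, 0, 0, 0, 0.011, 0],
  ],
)

```text
time: 2.63
tool_pos: [0.4845, 0.1623, 0.2311]
tcp_rot: [0.0, 0.106, 0.994, 0.0]
ft_force: [1.4, 0.0, -0.0]
width: 0.0003
finger_force: 0.0
```

>>> move_arm(
  commands=[
    [1.54, -2.59, 0, 0, 0, 0.011, 0],
    [1.54, -2.59, 0, 0, 0, 0.011, 0],
    [1.54, -2.59, 0, 0, 0, 0.011, 0],
    [1.54, -2.59, 0, 0, 0, 0.011, 0],
    [1.54, -2.59, 0, 0, 0, 0.011, 0],
    [1.54, -2.59, 0, 0, 0, 0.011, 0],
    [1.54, -2.59, 0, 0, 0, 0.011, 0],
    [1.54, -2.59, 0, 0, 0, 0.011, 0],
  ],
)

```text
time: 3.3
tool_pos: [0.6077, -0.045, 0.231]
tcp_rot: [0.0, 0.063, 0.998, 0.0]
ft_force: [1.6, 0.8, 0.4]
width: 0.0005
finger_force: 0.0
```

>>> move_arm(
  commands=[
    [0, 0, -1.2, 0, 0, 0, 0],
    [0, 0, -1.2, 0, 0, 0, 0],
    [0, 0, -1.2, 0, 0, 0, 0],
    [0, 0, -1.2, 0, 0, 0, 0],
    [0, 0, -1.2, 0, 0, 0, 0],
    [0, 0, -1.2, 0, 0, 0, 0],
    [0, 0, -1.2, 0, 0, 0, 0],
    [0, 0, -1.2, 0, 0, 0, 0],
  ],
)

```text
time: 3.97
tool_pos: [0.6071, -0.0435, 0.1344]
tcp_rot: [0.0, 0.063, 0.998, 0.0]
ft_force: [-0.0, -0.5, -0.5]
width: 0.0004
finger_force: 0.0
```

Run:
```python
from h import *
a=grab_frame("top")[168:248,228:318]; b=grab_frame("side")[160:250,240:330]
save(np.hstack([cv2.resize(a,(400,400),interpolation=2),cv2.resize(b,(400,400),interpolation=2)]),"d0.png")
```

```text
(no output)
```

View pics/d0.png

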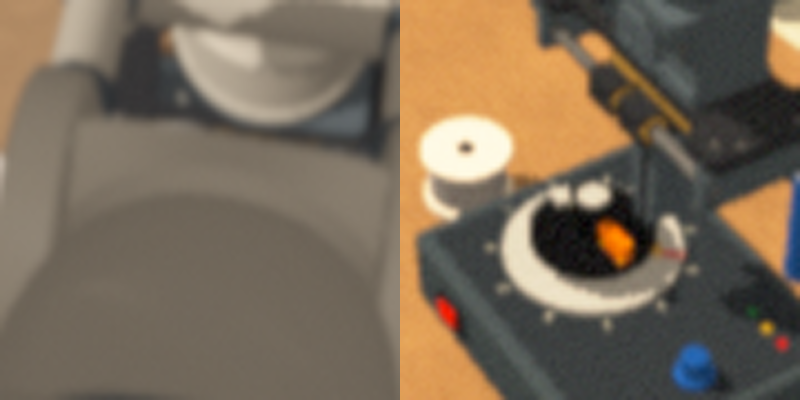

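The side view shows the closed fingertips just behind the rib on the counter-clockwise side, over clear dial face. I lower the hand and approach the rib, then compute the arc.

>>> move_arm(
  commands=[
    [0, 0, -0.76, 0, 0, 0, 0],
    [0, 0, -0.76, 0, 0, 0, 0],
    [0, 0, -0.76, 0, 0, 0, 0],
    [0, 0, -0.76, 0, 0, 0, 0],
    [-0.15, 0.02, 0, 0, 0, 0, 0],
    [-0.15, 0.02, 0, 0, 0, 0, 0],
    [-0.15, 0.02, 0, 0, 0, 0, 0],
    [-0.15, 0.02, 0, 0, 0, 0, 0],
  ],
)

```text
time: 4.73
tool_pos: [0.6011, -0.0427, 0.1049]
tcp_rot: [0.0, 0.063, 0.998, -0.0]
ft_force: [0.9, 0.5, 0.3]
width: 0.0004
finger_force: 0.1
```

Run:
```python
from h import *
s=sense();print(s["tool_pos"].round(4),s["ft_force"].round(2))
c=np.array([58.5,-.47]);cur=s["tool_pos"][:2]*100
for k in range(6):
    rows=[]
    for i in range(8):
        f=np.radians(-97-2.5*(8*k+i+1));u=np.array([np.cos(f),np.sin(f)]);t=np.array([-u[1],u[0]])
        d=np.round(c+3.6*u+2.0*t-cur,2);cur=cur+d;rows.append([float(d[0]),float(d[1]),0,0,0,-.0436,0])
    print(rows)
```

```text
[ 0.6011 -0.0427  0.1049] [0.87 0.49 0.31]
[[-0.23, -0.08, 0, 0, 0, -0.0436, 0], [-0.17, -0.06, 0, 0, 0, -0.0436, 0], [-0.18, -0.05, 0, 0, 0, -0.0436, 0], [-0.17, -0.04, 0, 0, 0, -0.0436, 0], [-0.18, -0.03, 0, 0, 0, -0.0436, 0], [-0.18, -0.03, 0, 0, 0, -0.0436, 0], [-0.18, -0.02, 0, 0, 0, -0.0436, 0], [-0.17, -0.01, 0, 0, 0, -0.0436, 0]]
[[-0.18, -0.0, 0, 0, 0, -0.0436, 0], [-0.18, 0.0, 0, 0, 0, -0.0436, 0], [-0.18, 0.02, 0, 0, 0, -0.0436, 0], [-0.18, 0.02, 0, 0, 0, -0.0436, 0], [-0.18, 0.03, 0, 0, 0, -0.0436, 0], [-0.18, 0.03, 0, 0, 0, -0.0436, 0], [-0.17, 0.05, 0, 0, 0, -0.0436, 0], [-0.17, 0.05, 0, 0, 0, -0.0436, 0]]
[[-0.17, 0.06, 0, 0, 0, -0.0436, 0], [-0.17, 0.07, 0, 0, 0, -0.0436, 0], [-0.16, 0.07, 0, 0, 0, -0.0436, 0], [-0.16, 0.08, 0, 0, 0, -0.0436, 0], [-0.16, 0.09, 0, 0, 0, -0.0436, 0], [-0.15, 0.09, 0, 0, 0, -0.0436, 0], [-0.15, 0.1, 0, 0, 0, -0.0436, 0], [-0.14, 0.11, 0, 0, 0, -0.0436, 0]]
[[-0.14, 0.11, 0, 0, 0, -0.0436, 0], [-0.14, 0.12, 0, 0, 0, -0.0436, 0], [-0.13, 0.13, 0, 0, 0, -0.0436, 0], [-0.12, 0.13, 0, 0, 0, -0.0436, 0], [-0.12, 0.13, 0, 0, 0, -0.0436, 0], [-0.11, 0.15, 0, 0, 0, -0.0436, 0], [-0.1, 0.14, 0, 0, 0, -0.0436, 0], [-0.1, 0.15, 0, 0, 0, -0.0436, 0]]
[[-0.09, 0.16, 0, 0, 0, -0.0436, 0], [-0.09, 0.15, 0, 0, 0, -0.0436, 0], [-0.08, 0.17, 0, 0, 0, -0.0436, 0], [-0.07, 0.16, 0, 0, 0, -0.0436, 0], [-0.06, 0.17, 0, 0, 0, -0.0436, 0], [-0.06, 0.17, 0, 0, 0, -0.0436, 0], [-0.05, 0.17, 0, 0, 0, -0.0436, 0], [-0.04, 0.18, 0, 0, 0, -0.0436, 0]]
[[-0.03, 0.17, 0, 0, 0, -0.0436, 0], [-0.03, 0.18, 0, 0, 0, -0.0436, 0], [-0.02, 0.18, 0, 0, 0, -0.0436, 0], [-0.01, 0.18, 0, 0, 0, -0.0436, 0], [-0.0, 0.18, 0, 0, 0, -0.0436, 0], [0.0, 0.18, 0, 0, 0, -0.0436, 0], [0.02, 0.18, 0, 0, 0, -0.0436, 0], [0.02, 0.18, 0, 0, 0, -0.0436, 0]]
```

>>> move_arm(
  commands=[
    [-0.23, -0.08, 0, 0, 0, -0.0436, 0],
    [-0.17, -0.06, 0, 0, 0, -0.0436, 0],
    [-0.18, -0.05, 0, 0, 0, -0.0436, 0],
    [-0.17, -0.04, 0, 0, 0, -0.0436, 0],
    [-0.18, -0.03, 0, 0, 0, -0.0436, 0],
    [-0.18, -0.03, 0, 0, 0, -0.0436, 0],
    [-0.18, -0.02, 0, 0, 0, -0.0436, 0],
    [-0.17, -0.01, 0, 0, 0, -0.0436, 0],
  ],
)

```text
time: 5.4
tool_pos: [0.5866, -0.0459, 0.105]
tcp_rot: [0.0, 0.236, 0.972, 0.0]
ft_force: [-0.1, -0.5, -0.5]
width: 0.0003
finger_force: 0.1
```

>>> move_arm(
  commands=[
    [-0.18, 0, 0, 0, 0, -0.0436, 0],
    [-0.18, 0, 0, 0, 0, -0.0436, 0],
    [-0.18, 0.02, 0, 0, 0, -0.0436, 0],
    [-0.18, 0.02, 0, 0, 0, -0.0436, 0],
    [-0.18, 0.03, 0, 0, 0, -0.0436, 0],
    [-0.18, 0.03, 0, 0, 0, -0.0436, 0],
    [-0.17, 0.05, 0, 0, 0, -0.0436, 0],
    [-0.17, 0.05, 0, 0, 0, -0.0436, 0],
  ],
)

```text
time: 6.07
tool_pos: [0.5724, -0.0439, 0.105]
tcp_rot: [0.0, 0.401, 0.916, 0.0]
ft_force: [1.0, 0.1, 0.1]
width: 0.0003
finger_force: 0.1
```

Run:
```python
from h import *
s=sense();print(s["tool_pos"].round(4),s["ft_force"].round(2),s["tcp_rot"].round(3))
b=grab_frame("side")[175:245,245:345]
save(cv2.resize(b,(800,560),interpolation=2),"d1.png")
```

```text
[ 0.5724 -0.0439  0.105 ] [0.97 0.09 0.08] [0.    0.401 0.916 0.   ]
```

View pics/d1.png

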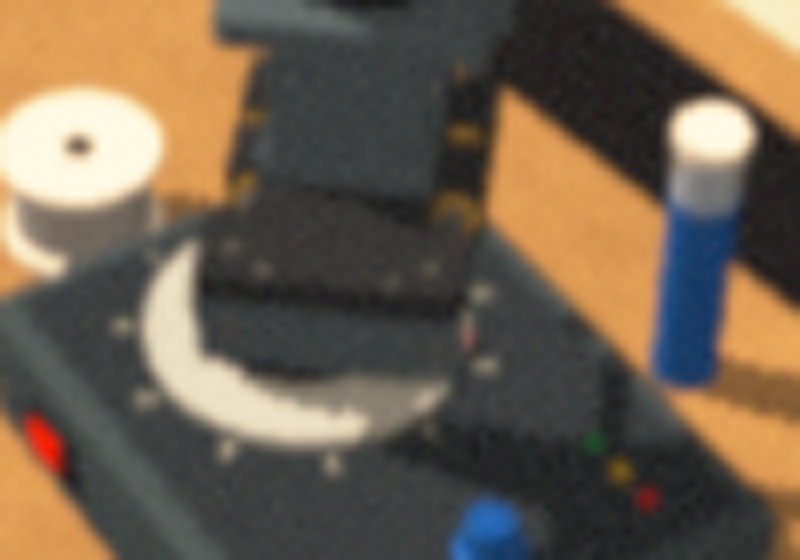

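The hand hides the dial in this view, and the force is small as expected. I continue the sweep to about 11° short, then raise the hand and look.

>>> move_arm(
  commands=[
    [-0.17, 0.06, 0, 0, 0, -0.0436, 0],
    [-0.17, 0.07, 0, 0, 0, -0.0436, 0],
    [-0.16, 0.07, 0, 0, 0, -0.0436, 0],
    [-0.16, 0.08, 0, 0, 0, -0.0436, 0],
    [-0.16, 0.09, 0, 0, 0, -0.0436, 0],
    [-0.15, 0.09, 0, 0, 0, -0.0436, 0],
    [-0.15, 0.1, 0, 0, 0, -0.0436, 0],
    [-0.14, 0.11, 0, 0, 0, -0.0436, 0],
  ],
)

```text
time: 6.78
tool_pos: [0.5598, -0.0372, 0.1049]
tcp_rot: [0.0, 0.554, 0.833, 0.0]
ft_force: [-1.7, -0.8, 0.1]
width: 0.0007
finger_force: 0.2
```

>>> move_arm(
  commands=[
    [-0.14, 0.11, 0, 0, 0, -0.0436, 0],
    [-0.14, 0.12, 0, 0, 0, -0.0436, 0],
    [-0.13, 0.13, 0, 0, 0, -0.0436, 0],
    [-0.12, 0.13, 0, 0, 0, -0.0436, 0],
    [-0.12, 0.13, 0, 0, 0, -0.0436, 0],
    [-0.11, 0.15, 0, 0, 0, -0.0436, 0],
    [-0.1, 0.14, 0, 0, 0, -0.0436, 0],
    [-0.1, 0.15, 0, 0, 0, -0.0436, 0],
  ],
)

```text
time: 7.45
tool_pos: [0.5502, -0.0266, 0.1049]
tcp_rot: [0.0, 0.69, 0.724, 0.0]
ft_force: [0.6, -0.1, 0.6]
width: 0.0004
finger_force: 0.2
```

>>> move_arm(
  commands=[
    [-0.09, 0.16, 0, 0, 0, -0.0436, 0],
    [-0.09, 0.15, 0, 0, 0, -0.0436, 0],
    [-0.08, 0.17, 0, 0, 0, -0.0436, 0],
    [-0.07, 0.16, 0, 0, 0, -0.0436, 0],
    [-0.06, 0.17, 0, 0, 0, -0.0436, 0],
    [-0.06, 0.17, 0, 0, 0, -0.0436, 0],
    [-0.05, 0.17, 0, 0, 0, -0.0436, 0],
    [-0.04, 0.18, 0, 0, 0, -0.0436, 0],
  ],
)

```text
time: 8.12
tool_pos: [0.5447, -0.0133, 0.1048]
tcp_rot: [0.0, 0.805, 0.593, 0.0]
ft_force: [-0.1, -0.1, 1.0]
width: 0.0001
finger_force: 0.2
```

>>> move_arm(
  commands=[
    [-0.03, 0.17, 0, 0, 0, -0.0436, 0],
    [-0.03, 0.18, 0, 0, 0, -0.0436, 0],
    [-0.02, 0.18, 0, 0, 0, -0.0436, 0],
    [-0.01, 0.18, 0, 0, 0, -0.0436, 0],
    [0, 0.18, 0, 0, 0, -0.0436, 0],
    [0, 0.18, 0, 0, 0, -0.0436, 0],
    [0.02, 0.18, 0, 0, 0, -0.0436, 0],
    [0.02, 0.18, 0, 0, 0, -0.0436, 0],
  ],
)

```text
time: 8.78
tool_pos: [0.5442, 0.0011, 0.1048]
tcp_rot: [0.0, 0.896, 0.445, 0.0]
ft_force: [0.7, 1.0, 0.4]
width: 0.0003
finger_force: 0.2
```

>>> move_arm(
  commands=[
    [-0.2, -0.25, 0, 0, 0, 0, 0],
    [0, 0, 1.5, 0, 0, 0, 0],
    [0, 0, 3, 0, 0, 0, 0],
    [0, 0, 3, 0, 0, 0, 0],
    [0, 3, 0, 0, 0, 0, 0],
    [0, 3.5, 0, 0, 0, 0, 0],
    [0, 3.5, 0, 0, 0, 0, 0],
    [0, 3.5, 0, 0, 0, 0, 0],
  ],
)

```text
time: 9.45
tool_pos: [0.5421, 0.1346, 0.18]
tcp_rot: [0.0, 0.895, 0.446, 0.0]
ft_force: [-0.1, 0.2, 0.2]
width: 0.0002
finger_force: 0.0
```

>>> move_arm(
  commands=[
    [0, 3.5, 0, 0, 0, 0, 0],
    [0, 3, 0, 0, 0, 0, 0],
    [0, 2, 0, 0, 0, 0, 0],
    [0, 0, 0, 0, 0, 0, 0],
    [0, 0, 0, 0, 0, 0, 0],
    [0, 0, 0, 0, 0, 0, 0],
    [0, 0, 0, 0, 0, 0, 0],
    [0, 0, 0, 0, 0, 0, 0],
  ],
)

```text
time: 10.12
tool_pos: [0.5423, 0.2174, 0.1796]
tcp_rot: [0.0, 0.896, 0.445, -0.0]
ft_force: [0.3, 1.6, 1.0]
width: 0.0007
finger_force: 0.0
```

Run:
```python
from m import *
a=up(grab_frame("top"),273,208);b=up(grab_frame("side"),284,213)
save(np.hstack([cv2.resize(a,(400,400)),cv2.resize(b,(400,400))]),"d2.png")
```

```text
(no output)
```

View pics/d2.png

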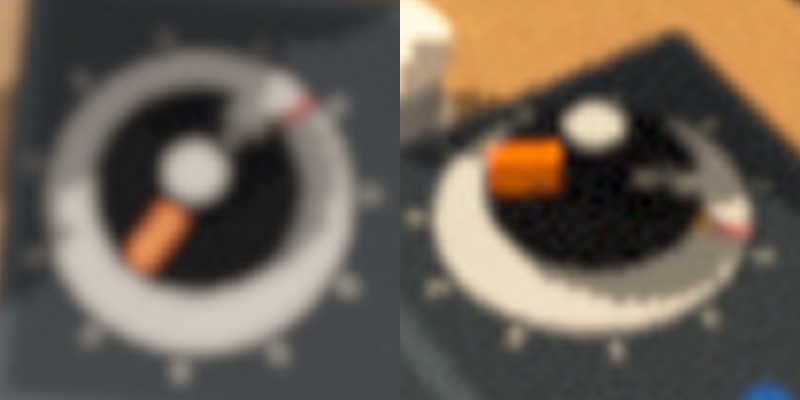

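The dial turned. In the top crop the rib now lies at (159,237), lower left, and the notch at about (262,107) is close to the red line at (300,107). Next I measure the remaining angle with the same method that gave the start.

```bash
cat >> m.py <<'E'
from scipy.optimize import least_squares
# fit dial angle: rib colour blob centroid/axis in each camera against the projected rib top
C=np.array([.5845,-.005])
def ribang(cam,cx,cy):
    u=up(grab_frame(cam),cx,cy);hsv=cv2.cvtColor(u,cv2.COLOR_RGB2HSV);S=u.shape[0];yy,xx=np.mgrid[:S,:S]
    m=(orange(hsv)*((xx-S/2)**2+(yy-S/2)**2<(17*8)**2)).astype(np.uint8);c,a,l=blob(m)
    ys,xs=np.nonzero(l);W=np.array([onz(cam,(x/8+cx-26,y/8+cy-26),.096)[:2] for x,y in list(zip(xs,ys))[::7]])
    mu=W.mean(0);w=np.linalg.svd(W-mu,full_matrices=False)[2][0];w*=np.sign(w@(mu-C))
    d=mu-C;return np.degrees([np.arctan2(d[1],d[0]),np.arctan2(w[1],w[0])]).round(1),np.hypot(*d).round(4),mu.round(4),a/64
E
python3 - <<'E'
from m import *
for k in range(2):print(ribang("top",273,208))
print(ribang("side",284,213))
T=lambda p:(247+p[0]/400*52,182+p[1]/400*52)
S=lambda p:(258+p[0]/400*52,187+p[1]/400*52)
c=np.array([.5853,-.0044])
def pr(n,q,ctr):
    d=q[:2]-ctr; print(n,q.round(4),np.degrees(np.arctan2(d[1],d[0])).round(1),np.hypot(*d).round(4))
pr("pin red in",onz("top",T((290,119)),.067),c);pr("pin red out",onz("top",T((311,100)),.067),c)
pr("notch line",onz("top",T((230,133)),.082),c);pr("notch mouth",onz("top",T((266,103)),.082),c)
ch=np.array([.5838,-.0058])
pr("side notch",onz("side",S((690,180) if 0 else (290,182)),.082),ch);pr("side line",onz("side",S((235,180)),.082),ch);pr("side red",onz("side",S((352,232)),.067),ch);pr("side red in",onz("side",S((305,220)),.067),ch)
E
```

```text
(array([139.3, 145.2]), np.float64(0.0233), array([0.5669, 0.0102]), np.float64(43.0625))
(array([139.4, 144.6]), np.float64(0.0233), array([0.5668, 0.0102]), np.float64(43.03125))
(array([ 154.6, -168.1]), np.float64(0.025), array([0.5619, 0.0057]), np.float64(59.46875))
pin red in [ 0.6143 -0.0374  0.067 ] -48.7 0.0439
pin red out [ 0.6211 -0.0451  0.067 ] -48.7 0.0543
notch line [ 0.606  -0.0159  0.082 ] -29.0 0.0237
notch mouth [ 0.6167 -0.0289  0.082 ] -38.0 0.0398
side notch [ 0.6095 -0.0251  0.082 ] -37.0 0.0321
side line [ 0.5955 -0.0126  0.082 ] -30.1 0.0135
side red [ 0.6203 -0.0456  0.067 ] -47.5 0.054
side red in [ 0.6116 -0.0312  0.067 ] -42.4 0.0376
```

All readings agree: the notch is at about -37.5° and the pin at about -48.5°, so about -11° remain. The rib followed the commanded geometry (φ = -217°), so I go back and push to -228.5°.

>>> move_arm(
  commands=[
    [0, -2.9, 0, 0, 0, 0, 0],
    [0, -2.9, 0, 0, 0, 0, 0],
    [0, -2.9, 0, 0, 0, 0, 0],
    [0, -2.9, 0, 0, 0, 0, 0],
    [0, -2.9, 0, 0, 0, 0, 0],
    [0, -2.9, 0, 0, 0, 0, 0],
    [0, -2.9, 0, 0, 0, 0, 0],
    [0, -1.6, 0, 0, 0, 0, 0],
  ],
)

```text
time: 11.03
tool_pos: [0.5421, -0.0032, 0.1796]
tcp_rot: [0.0, 0.896, 0.445, -0.0]
ft_force: [0.6, -0.1, -0.2]
width: 0.0007
finger_force: 0.0
```

>>> move_arm(
  commands=[
    [0, 0, -1, 0, 0, 0, 0],
    [0, 0, -1, 0, 0, 0, 0],
    [0, 0, -1, 0, 0, 0, 0],
    [0, 0, -1, 0, 0, 0, 0],
    [0, 0, -1, 0, 0, 0, 0],
    [0, 0, -1, 0, 0, 0, 0],
    [0, 0, -1, 0, 0, 0, 0],
    [0, 0, -0.5, 0, 0, 0, 0],
  ],
)

```text
time: 11.7
tool_pos: [0.5416, -0.0001, 0.1029]
tcp_rot: [-0.0, 0.895, 0.446, -0.001]
ft_force: [-0.7, 0.3, -0.2]
width: 0.0005
finger_force: 0.0
```

>>> move_arm(
  commands=[
    [0.1, 0.12, 0, 0, 0, 0, 0],
    [0.1, 0.13, 0, 0, 0, 0, 0],
    [0.02, 0.17, 0, 0, 0, -0.04, 0],
    [0.03, 0.16, 0, 0, 0, -0.04, 0],
    [0.04, 0.16, 0, 0, 0, -0.04, 0],
    [0.05, 0.16, 0, 0, 0, -0.04, 0],
    [0.06, 0.15, 0, 0, 0, -0.04, 0],
    [0, 0, 0, 0, 0, 0, 0],
  ],
)

```text
time: 12.37
tool_pos: [0.5467, 0.0103, 0.1052]
tcp_rot: [0.0, 0.936, 0.353, 0.001]
ft_force: [-0.1, 0.7, 0.3]
width: 0.0006
finger_force: 0.0
```

>>> move_arm(
  commands=[
    [-0.22, -0.2, 0, 0, 0, 0, 0],
    [0, 0, 1.5, 0, 0, 0, 0],
    [0, 0, 3, 0, 0, 0, 0],
    [0, 0, 3, 0, 0, 0, 0],
    [0, 3, 0, 0, 0, 0, 0],
    [0, 3.5, 0, 0, 0, 0, 0],
    [0, 3.5, 0, 0, 0, 0, 0],
    [0, 3.5, 0, 0, 0, 0, 0],
  ],
)

```text
time: 13.03
tool_pos: [0.5439, 0.1441, 0.1801]
tcp_rot: [0.0, 0.935, 0.354, 0.0]
ft_force: [-0.3, 0.3, 0.0]
width: 0.0004
finger_force: 0.0
```

>>> move_arm(
  commands=[
    [0, 3.5, 0, 0, 0, 0, 0],
    [0, 3, 0, 0, 0, 0, 0],
    [0, 2, 0, 0, 0, 0, 0],
    [0, 0, 0, 0, 0, 0, 0],
    [0, 0, 0, 0, 0, 0, 0],
    [0, 0, 0, 0, 0, 0, 0],
    [0, 0, 0, 0, 0, 0, 0],
    [0, 0, 0, 0, 0, 0, 0],
  ],
)

```text
time: 13.7
tool_pos: [0.5441, 0.2269, 0.1796]
tcp_rot: [0.0, 0.936, 0.353, -0.0]
ft_force: [0.7, -0.3, 0.3]
width: 0.0006
finger_force: 0.0
```

Run:
```python
from m import *
print(ribang("top",273,208))
# average several frames for a cleaner picture
av=lambda c:np.mean([grab_frame(c) for _ in range(4)],0).astype(np.uint8)
a=up(av("top"),273,208);b=up(av("side"),284,213)
save(np.hstack([cv2.resize(a,(400,400)),cv2.resize(b,(400,400))]),"d3.png"); print(sense()["tool_pos"],sense()["time"])
```

```text
(array([125.5, 130. ]), np.float64(0.023), array([0.5711, 0.0137]), np.float64(41.78125))
[0.54401253 0.22795927 0.17949883] 14.15
```

View pics/d3.png

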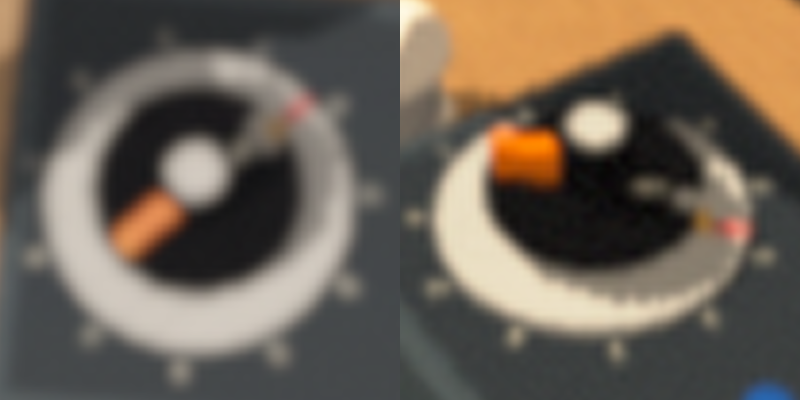

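The rib moved about 14°, and the brass pin now shows inside the notch at top crop (275,130). I check the residual with polar profiles, using the white line at face height, the rib at its top height and the red line at plate height.

```bash
cat > pol.py <<'E'
from m import *
def prof(cam,img,c,z,r0,r1,a0,a1,score):
    A=np.arange(a0,a1,.5);Rr=np.arange(r0,r1,.0005)
    P=np.array([[proj(cam,(c[0]+r*np.cos(np.radians(a)),c[1]+r*np.sin(np.radians(a)),z)) for r in Rr] for a in A]).astype(np.float32)
    v=cv2.remap(img.astype(np.float32),P[...,0],P[...,1],cv2.INTER_CUBIC)
    s=score(v).mean(1);s=s-np.percentile(s,30);s=np.clip(s-.3*s.max(),0,None);return round(float((s*A).sum()/s.sum()),1),round(float(s.max()),1)
def run():
    for cam,c in (("top",(.5854,-.0043)),("side",(.5838,-.0058))):
        img=np.mean([grab_frame(cam) for _ in range(4)],0)
        g=lambda v:v.mean(-1)
        print(cam,"line",prof(cam,img,c,.082,.019,.026,-75,-25,g),
          "rib",prof(cam,img,c,.096,.018,.034,90,170,lambda v:v[...,0]-v[...,2]),
          "red",prof(cam,img,c,.067,.046,.053,-75,-25,lambda v:v[...,0]-v[...,1]),
          "brass",prof(cam,img,c,.074,.034,.042,-75,-25,lambda v:v[...,0]-v[...,2]),
          "notch",prof(cam,img,c,.082,.030,.034,-75,-25,g))
run() if __name__=="__main__" else 0
E
python3 pol.py
```

```text
Traceback (most recent call last):
  File "pol.py", line 16, in <module>
    run() if __name__=="__main__" else 0
    ~~~^^
  File "pol.py", line 12, in run
    "rib",prof(cam,img,c,.096,.018,.034,90,170,lambda v:v[...,0]-v[...,2]),
          ~~~~^^^^^^^^^^^^^^^^^^^^^^^^^^^^^^^^^^^^^^^^^^^^^^^^^^^^^^^^^^^^
  File "pol.py", line 4, in prof
    P=np.array([[proj(cam,(c[0]+r*np.cos(np.radians(a)),c[1]+r*np.sin(np.radians(a)),z)) for r in Rr] for a in A]).astype(np.float32)
                 ~~~~^^^^^^^^^^^^^^^^^^^^^^^^^^^^^^^^^^^^^^^^^^^^^^^^^^^^^^^^^^^^^^^^^^^
  File "h.py", line 16, in proj
    c=calibration(cam);K=np.array(c["camera_matrix"])
ValueError: time passes only in moves, steps and waits
```

```bash
sed -i '2a import functools\n_cal=calibration\ncalibration=functools.lru_cache(None)(lambda n:_cal(n))' h.py; head -6 h.py; python3 pol.py
```

```text
import numpy as np, cv2
from bench import *
import functools
_cal=calibration
calibration=functools.lru_cache(None)(lambda n:_cal(n))
def ray(cam,px):
top line (-47.0, 38.4) rib (128.5, 88.8) red (-47.8, 34.5) brass (-49.5, 26.6) notch (-48.1, 40.8)
side line (-43.0, 28.6) rib (134.1, 100.9) red (-46.4, 52.8) brass (-53.8, 37.3) notch (-51.6, 55.9)
```

Dial and pin agree within about 1–3°, inside the ±4.5° tolerance. I move over the hub centre.

>>> move_arm(
  commands=[
    [0.51, -2.91, 0, 0, 0, 0, 0],
    [0.51, -2.91, 0, 0, 0, 0, 0],
    [0.51, -2.91, 0, 0, 0, 0, 0],
    [0.51, -2.91, 0, 0, 0, 0, 0],
    [0.51, -2.91, 0, 0, 0, 0, 0],
    [0.51, -2.91, 0, 0, 0, 0, 0],
    [0.51, -2.91, 0, 0, 0, 0, 0],
    [0.51, -2.91, 0, 0, 0, 0, 0],
  ],
)

```text
time: 15.42
tool_pos: [0.5849, -0.0063, 0.1796]
tcp_rot: [0.0, 0.935, 0.354, 0.0]
ft_force: [-0.5, 0.7, -0.1]
width: 0.0006
finger_force: 0.0
```

>>> move_arm(
  commands=[
    [0, 0, -1, 0, 0, 0, 0],
    [0, 0, -1, 0, 0, 0, 0],
    [0, 0, -1, 0, 0, 0, 0],
    [0, 0, -0.9, 0, 0, 0, 0],
    [0, 0, 0, 0, 0, 0, 0],
    [0, 0, 0, 0, 0, 0, 0],
    [0, 0, 0, 0, 0, 0, 0],
    [0, 0, 0, 0, 0, 0, 0],
  ],
)

```text
time: 16.08
tool_pos: [0.5851, -0.0044, 0.141]
tcp_rot: [0.0, 0.935, 0.354, 0.0]
ft_force: [0.3, -0.7, 0.1]
width: 0.0
finger_force: 0.0
```

Centred. I lower 15 mm gently to contact (TCP z about 0.125).

>>> move_arm(
  commands=[
    [0, 0, -0.2, 0, 0, 0, 0],
    [0, 0, -0.2, 0, 0, 0, 0],
    [0, 0, -0.2, 0, 0, 0, 0],
    [0, 0, -0.2, 0, 0, 0, 0],
    [0, 0, -0.2, 0, 0, 0, 0],
    [0, 0, -0.2, 0, 0, 0, 0],
    [0, 0, -0.2, 0, 0, 0, 0],
    [0, 0, -0.2, 0, 0, 0, 0],
  ],
)

```text
time: 16.75
tool_pos: [0.5848, -0.0048, 0.1244]
tcp_rot: [0.0, 0.935, 0.354, 0.0]
ft_force: [-1.0, 0.8, 4.3]
width: 0.0005
finger_force: 2.4
```

>>> move_arm(
  commands=[
    [0, 0, -0.05, 0, 0, 0, 0],
    [0, 0, -0.05, 0, 0, 0, 0],
    [0, 0, -0.05, 0, 0, 0, 0],
    [0, 0, -0.05, 0, 0, 0, 0],
    [0, 0, 0, 0, 0, 0, 0],
    [0, 0, 0, 0, 0, 0, 0],
    [0, 0, 0, 0, 0, 0, 0],
    [0, 0, 0, 0, 0, 0, 0],
  ],
)

```text
time: 17.42
tool_pos: [0.5848, -0.0048, 0.1225]
tcp_rot: [0.0, 0.935, 0.354, 0.0]
ft_force: [-1.6, -0.5, 2.7]
width: 0.0003
finger_force: 1.9
```

>>> move_arm(
  commands=[
    [0, 0, -0.05, 0, 0, 0, 0],
    [0, 0, -0.05, 0, 0, 0, 0],
    [0, 0, -0.05, 0, 0, 0, 0],
    [0, 0, -0.05, 0, 0, 0, 0],
    [0, 0, 0, 0, 0, 0, 0],
    [0, 0, 0, 0, 0, 0, 0],
    [0, 0, 0, 0, 0, 0, 0],
    [0, 0, 0, 0, 0, 0, 0],
  ],
)

```text
time: 18.08
tool_pos: [0.5848, -0.0048, 0.1204]
tcp_rot: [-0.0, 0.935, 0.354, -0.0]
ft_force: [-0.5, -0.4, 0.7]
width: 0.0004
finger_force: 0.6
```

The dial is past the pin tip with low force, so the notch has engaged. I continue to the hard stop (TCP z about 0.116).

>>> move_arm(
  commands=[
    [0, 0, -0.06, 0, 0, 0, 0],
    [0, 0, -0.06, 0, 0, 0, 0],
    [0, 0, -0.06, 0, 0, 0, 0],
    [0, 0, -0.06, 0, 0, 0, 0],
    [0, 0, -0.06, 0, 0, 0, 0],
    [0, 0, -0.06, 0, 0, 0, 0],
    [0, 0, 0, 0, 0, 0, 0],
    [0, 0, 0, 0, 0, 0, 0],
  ],
)

```text
time: 18.75
tool_pos: [0.5848, -0.0048, 0.1168]
tcp_rot: [-0.0, 0.935, 0.354, -0.0]
ft_force: [-0.9, -0.0, 2.0]
width: 0.0006
finger_force: 0.9
```

>>> move_arm(
  commands=[
    [0, 0, -0.04, 0, 0, 0, 0],
    [0, 0, -0.04, 0, 0, 0, 0],
    [0, 0, -0.04, 0, 0, 0, 0],
    [0, 0, 0, 0, 0, 0, 0],
    [0, 0, 0, 0, 0, 0, 0],
    [0, 0, 0, 0, 0, 0, 0],
    [0, 0, 0, 0, 0, 0, 0],
    [0, 0, 0, 0, 0, 0, 0],
  ],
)

```text
time: 19.42
tool_pos: [0.5848, -0.0048, 0.1162]
tcp_rot: [0.0, 0.935, 0.354, 0.0]
ft_force: [-2.9, -0.4, 12.6]
width: 0.0006
finger_force: 6.9
```

>>> move_arm(
  commands=[
    [0, 0, -0.03, 0, 0, 0, 0],
    [0, 0, -0.03, 0, 0, 0, 0],
    [0, 0, 0, 0, 0, 0, 0],
    [0, 0, 0, 0, 0, 0, 0],
    [0, 0, 0, 0, 0, 0, 0],
    [0, 0, 0, 0, 0, 0, 0],
    [0, 0, 0, 0, 0, 0, 0],
    [0, 0, 0, 0, 0, 0, 0],
  ],
)

```text
time: 20.08
tool_pos: [0.5848, -0.0048, 0.1162]
tcp_rot: [0.0, 0.935, 0.354, 0.0]
ft_force: [-6.7, 0.7, 23.7]
width: 0.0004
finger_force: 11.9
```

>>> move_arm(
  commands=[
    [0, 0, 0.5, 0, 0, 0, 0],
    [0, 0, 1, 0, 0, 0, 0],
    [0, 0, 2, 0, 0, 0, 0],
    [0, 0, 3, 0, 0, 0, 0],
    [0, 3, 0, 0, 0, 0, 0],
    [0, 3.5, 0, 0, 0, 0, 0],
    [0, 3.5, 0, 0, 0, 0, 0],
    [0, 3.5, 0, 0, 0, 0, 0],
  ],
)

```text
time: 20.75
tool_pos: [0.5847, 0.1316, 0.1808]
tcp_rot: [0.0, 0.936, 0.353, 0.0]
ft_force: [0.2, -0.7, -0.1]
width: 0.0006
finger_force: 0.0
```

>>> move_arm(
  commands=[
    [0, 3.5, 0, 0, 0, 0, 0],
    [0, 3, 0, 0, 0, 0, 0],
    [0, 3, 0, 0, 0, 0, 0],
    [0, 0, 0, 0, 0, 0, 0],
    [0, 0, 0, 0, 0, 0, 0],
    [0, 0, 0, 0, 0, 0, 0],
    [0, 0, 0, 0, 0, 0, 0],
    [0, 0, 0, 0, 0, 0, 0],
  ],
)

```text
time: 21.42
tool_pos: [0.5849, 0.2242, 0.1802]
tcp_rot: [0.0, 0.936, 0.353, -0.0]
ft_force: [0.3, 0.3, 0.0]
width: 0.0
finger_force: 0.0
```

Run:
```python
from m import *
a=up(grab_frame("top"),273,208);b=up(grab_frame("side"),284,213)
save(np.hstack([cv2.resize(a,(400,400)),cv2.resize(b,(400,400))]),"d4.png")
s=sense();print(s["tool_pos"].round(4),s["ft_force"].round(1),s["time"])
```

```text
[0.5849 0.2244 0.1802] [ 0.3 -0.   0.2] 21.5167
```

View pics/d4.png

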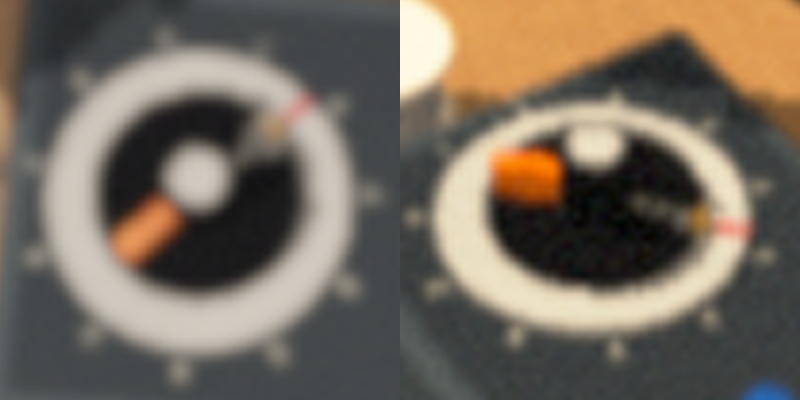

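The dial lies flush and concentric on the plate. Its shadow gap is gone, and the brass pin sits in the notch at the red line (top crop (272,130), side crop (700,218)). The hand is clear, so I hand the job in.

```bash
python3 -c "
from bench import *
print(finish_job())"
```

```text
the job is handed in; nothing more can be done
None
```

The dial's notch is over the brass pin and the dial is pressed fully home on the plate; the hand is clear, nothing else was touched, and the job was handed in at about 21.5 s.

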